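Feel which way round a blank-looking housing goes, then clamp it in the test fixture

ROBOT

A 6-joint arm with a two-finger parallel gripper is mounted at the origin on the work surface. World frame = base frame: x ahead of the robot, y to its left, z up, the work surface at z = 0. Lengths are in m, angles in rad, forces in N, time in s.
With the tool pointing down it reaches from about 0.3 to 0.775 m from the base axis. Payload 14.6 kg.
Tool frame: the origin (TCP) lies between the finger pads; the fingertips stand 14 mm ahead of it and the grasp point (between the pads) lies 5 mm behind it; z points along the fingers, y is the line along which they close (so a half turn about z gives the same grasp; the last joint's range is limited). The gripper opens to 94 mm and grips with 3 to 60 N. Pads are 16 mm wide; open, the fingers measure 119 mm over their backs; the gripper's body (75 mm by 177 mm) begins 78 mm behind the grasp point.
Start: joints at [-1.395, 0.3, 1.521, -0, 1.321, -0.067], TCP at [0.132, -0.534, 0.219] pointing down, gripper open.
Joint ranges: [-3.03, 3.03], [-0.79, 2.21], [0.23, 2.52], [-1.04, 4.18], [0, 3.07], [-2.55, 2.55]. Speed limits (rad/s): [2.22, 2.22, 2.57, 3.14, 3.14, 3.14].

INTERFACE

Orientations are given as [roll, pitch, yaw] about the fixed x, y, z axes, in that order (R = Rz(yaw) Ry(pitch) Rx(roll)).
In Python, from station import ctrl gives the robot as it stands. The module is installed in compiled form; this text tells all that it offers.
- The arm moves only by the tool move_arm, never from a script. Its argument "targets" is a list of rows, each a list of 7 numbers: the opening, from -1 (shut) to 1 (fully open), then the shift along the tool's x, y, z in units of 50 mm (1.0 is 50 mm), then the turn, a rotation vector about the tool's x, y, z in rad. A call has 1 to 12 rows; each row is the pose to reach, as a shift and turn from the pose commanded when the call began, along the tool's axes at that moment; what a row does not reach only later rows make up. A row lasts 1/10 s, in which the tool goes at most 50 mm and 8.59 degrees, less where a joint would pass 70% of its speed; a pose out of reach is approached as far as the arm can. A call with a gripper value outside its range is refused whole. The fingers move at their own pace and stop on an object; "grip_force" is the grip in N (left out, the last holds). Time passes only in rows, so rows that repeat a pose let the fingers close. It gives the time, the measured TCP pose, the force, the opening and the grip force at its end, in the units of the state.
- ctrl.get_obs(): the state, without advancing time (a new reading comes with each control period).
- ctrl.camera(name): name is "side" or "top"; returns (picture, depth): 480x640x3 uint8, red, green, blue; 480x640 float32, m along the optical axis (not along the pixel's ray), 0 where there is no reading.
- ctrl.camera_params(name): a dict with "intrinsics" (3x3 intrinsics, pixels), "k1" (the pictures are not rectified: a ray, as slopes to the right and down, at radius r is drawn at 1 + k1 r^2 times it, then the intrinsics apply), "rvec" (rotation vector, rad) and "tvec" (3), from world to camera coordinates, as OpenCV has them. Camera axes: x right, y down, z forward; pixel columns grow to the right and rows downward; lengths in m; the calibration is good to about 2 mm. A picture is of the moment at which its call begins. camera_params takes no time and is no camera call.
- ctrl.hand_in(): hands the job in; it is judged then, once.
Trained networks look in the newest picture that a camera, given by its name, has taken for a name from the list of things; names that differ only in an ending like _2 or _b are one class to them, and where a whole thing is asked for, a point or a joint stands for the part that bears it (a point fixed in the world has none). Each returns a list of dicts, best first, with "score" (0 to 1); they miss things now and then, are a little off and sometimes report something else, mostly with a low value. They report only what shows in the picture. A call takes as long as a camera call. They do not tell look-alikes from the thing itself.
- ctrl.cut_out(camera, target): "region" (480x640 bool, what is visible of it) and "point" ([column, row] in pixels, amid what is visible of it).
- ctrl.tip_of(camera, target): "point" ([column, row] in pixels: a listed point, or the origin of a listed thing).
The state is a dict: "time_s": time; "qpos": joint angles; "joint_vel": joint speeds; "tau": joint torques, N m; "ee_pos": TCP position; "eef_rot": TCP orientation; "force": force on the tool from outside, world axes, zero at the start; "moment": the same for the moment, N m; "grip_width": finger opening in m; "grip_force": force on a finger pad.
Only numpy, scipy, OpenCV 4.12 (cv2) and the standard library are available. Lean on these libraries where they do the work, as an engineer would, in place of code of your own. Each camera call takes 0.05 s, during which the arm holds its last target. There are 200 camera calls.

TASK

Load the finned aluminium housing into the test fixture and swing the hinged clamp down onto it. A stop block hidden inside the housing, towards one end, must not come down on the fixture's fragile connector: pick the housing up, feel gently inside it on the feeler pin whether an end is blocked, turn it end for end if need be, set it fully down with an open end over the connector, let go, and only then close the clamp. Leave the spool, screwdriver and tray alone.

Things in the scene. Friction and masses are not known exactly. Their poses are not given: they have to be found in the camera images.
- housing_center (a point): Loose aluminium housing, 50 wide (x) x 160 long (y) x 40 mm high (z), 0.3 to 0.47 kg, five low fins along its top, standing the right way up; keep it so. This point is its centre, 20 mm above its underside; z up, y along its length. Both ends look alike. Grip it across its 50 mm width at mid-length.
- housing_mouth (a point): Centre of the open underside. Inside the 5 mm walls is a cavity 40 x 150 mm, 20 mm deep. A stop block 36 x 72 mm fixed inside leaves just 8 mm of depth. Its middle lies up to 39 mm from the centre towards +y or -y: that changes from run to run and cannot be seen or known from this pose. Of the places 48 mm either side of the centre it covers one, rarely none, never both.
- fixture_seat (a point): Test fixture, fixed: black base plate 130 x 240 x 12 mm. This point is the seat's centre on the plate's top; z up, y along the seat. Grey locators 10 mm high at the ends and corners leave 2.5 mm play round the housing; mid-sides are free for fingers. Fully down, the housing's rim stands on the plate, its centre 20 mm above this point, its length along the seat.
- connector: Fragile white connector, 16 (x) x 12 (y) x 14 mm high, on the plate at the seat's -y end, 48 mm from the seat's centre. Origin: centre of its underside, on the plate. It fits with room to spare into the open end of the housing; the stop block would crush it. The housing must never press on it.
- feeler_tip (a point): Centre of the top face of the feeler pin: an upright fixed steel pin of 20 mm diameter on a round foot of 56 mm diameter, tip 70 mm above the bench. With the pin 48 mm from the housing's centre, an open end goes 20 mm down over it before it meets the ceiling, a blocked end only 8 mm. Rigid: touch it lightly.
- clamp (a joint): Angle of the hinged steel clamp arm, rad: 0 when its rubber pad lies on top of the fully seated housing, growing as it swings up; 1.57 upright. Starts open at 1.5 to 1.8. A stiff hinge: it stays where it is left and takes 1 to 2 N at its end to move.
- clamp_hinge (a point): The clamp's hinge axis, along the seat's x, at the seat's +y end: 110 mm from the seat's centre and 50 mm above it. The arm is a flat bar 30 wide x 8 mm thick, this point on its mid-plane; closed it reaches along the seat's -y. Two hinge cheeks 24 mm long stand beside it, up to 10 mm above the axis and 25 mm either side.
- clamp_end (a point): Point on the arm's mid-plane at its free end, 140 mm from the hinge. The rubber pad, 24 mm diameter and 6 mm thick, is under the arm 110 mm from the hinge. The arm can be pushed over and down with the fingertips from behind and above.
- spool: Bystander: grey wire spool, 56 mm diameter, 46 mm high, fixed to the bench. Origin: centre of its underside.
- driver: Bystander: loose screwdriver 180 mm long lying on the bench. Origin: under its middle.
- tray: Bystander: loose plywood tray 90 x 150 x 40 mm. Origin: centre of its underside.
There are look-alikes about, which are no part of the job. Several things look just like the part that bears housing_center: the one meant starts farthest to the robot's left.

How it is judged:
On the way, in this order (a step that is already met when the one before it is completed fails the run):
1. the held housing is felt inside on the feeler pin: the pin, inside the cavity, touches the block or the ceiling (contact force between housing and feeler above 0.5 N and z of feeler_tip in the frame of housing_center above -0.016 m and horizontal distance between feeler_tip and housing_center below 0.075 m), for 0.05 s.
2. the housing sits fully down in the fixture, let go, with the clamp still open (horizontal distance between housing_center and fixture_seat below 0.006 m and z of housing_center in the frame of fixture_seat below 0.0225 m and angle between housing_center's own z axis and vertical below 0.035 rad and angle between the y axis of housing_center and the y axis of fixture_seat, either way round below 0.09 rad and contact force between the fingers and housing below 0.05 N and value of joint clamp above 0.8 rad), for 0.2 s.
At the end, for the whole second after the job is handed in: The housing sits fully down in the fixture (centre within 6 mm of the seat's centre and no more than 2.5 mm proud, level within 2 degrees, along the seat within 5 degrees), at rest, and the clamp is closed onto it (joint below 0.035 rad) (horizontal distance between housing_center and fixture_seat below 0.006 m and z of housing_center in the frame of fixture_seat below 0.0225 m and angle between housing_center's own z axis and vertical below 0.035 rad and angle between the y axis of housing_center and the y axis of fixture_seat, either way round below 0.09 rad and value of joint clamp below 0.035 rad and linear speed of housing below 0.02 m/s and velocity of joint clamp below 0.1 rad/s); the robot touches nothing.
It fails at once if the housing presses on the connector (more than 2 N) (contact force between housing and connector above 2 N).
It fails at once if the housing is pushed hard onto the feeler pin (more than 40 N) (contact force between housing and feeler above 40 N).
It fails at once if the clamp is brought down while the housing is not fully seated (value of joint clamp below 0.6 rad and not (horizontal distance between housing_center and fixture_seat below 0.006 m and z of housing_center in the frame of fixture_seat below 0.0225 m and angle between housing_center's own z axis and vertical below 0.035 rad and angle between the y axis of housing_center and the y axis of fixture_seat, either way round below 0.09 rad)).
It fails at once if the screwdriver or tray is moved more than 30 mm (distance of any of driver, tray from where it was at the start of the episode above 0.03 m).
It fails at once if the spool is knocked (more than 3 N) (contact force between anything else and spool above 3 N).
It also fails if it takes over 67 s, if anything falls off the work surface, if the arm or the gripper's body presses on something with over 40 N, if the wrist force passes 120 N, or if a joint passes its speed limit or range.

## Working session

There is one attempt and no reset: what is moved stays moved. The work goes in short steps, Python scripts to look and compute and a tool call to move; the robot and the scene stay as the last step left them, time stands still between calls to the robot, and variables do not carry over. Pictures are saved under pics/ and viewed, at most 10 in all, crops included, and the job is handed in when it is done.

Besides the shell and the picture viewer there is one more tool, called by a JSON object that holds its "method" and its "body". move_arm: Moves the arm, as the interface text tells. Its arguments: {"type":"object","properties":{"targets":{"type":"array"},"grip_force":{"type":"number"}},"required":["targets"]}

```bash
mkdir -p pics; cat > h.py <<'E'
import numpy as np, cv2
from scipy.spatial.transform import Rotation as R
from station import ctrl
def cam(n):
    p=ctrl.camera_params(n); return np.array(p["intrinsics"]),p["k1"],R.from_rotvec(np.ravel(p["rvec"])).as_matrix(),np.ravel(p["tvec"])
def ray(n,uv):
    K,k,Rm,t=cam(n); uv=np.atleast_2d(np.array(uv,float))
    s=cv2.undistortPoints(uv[:,None],K,np.array([k,0,0,0,0.]))[:,0]
    return np.c_[s,np.ones(len(s))],Rm,t
def atz(n,uv,z):
    s,Rm,t=ray(n,uv); o=-Rm.T@t; d=s@Rm; return o+d*((z-o[2])/d[:,2])[:,None]
def cloud(n,uv,dep):
    s,Rm,t=ray(n,uv); return (s*dep[:,None]-t)@Rm
def proj(n,P):
    K,k,Rm,t=cam(n); return cv2.projectPoints(np.atleast_2d(P).astype(float),cv2.Rodrigues(Rm)[0],t,K,np.array([k,0,0,0,0.]))[0][:,0]
def shot(n,f):
    im,d=ctrl.camera(n); cv2.imwrite(f"pics/{f}.png",im[:,:,::-1]); return im,d
E
python3 - <<'E'
from h import *
for n in("top","side"):
    im,d=shot(n,n+"0"); np.save(f"d_{n}.npy",d)
    K,k,Rm,t=cam(n); print(n,"cam at",-Rm.T@t)
    for x in ["housing_center","fixture_seat","connector","feeler_tip","clamp_hinge","clamp_end","spool","driver","tray"]:
        zs={"housing_center":.02,"fixture_seat":.012,"connector":.012,"feeler_tip":.07,"clamp_hinge":.062,"clamp_end":.2}.get(x,0)
        for r in ctrl.tip_of(n,x)[:4]:
            print(n,x,round(r["score"],2),np.round(r["point"]),np.round(atz(n,r["point"],zs)[0],3))
print(ctrl.get_obs())
E
```

```text
top cam at [ 0.43364135 -0.09032869  1.20393465]
top housing_center 0.97 [384. 252.] [ 0.517 -0.247  0.02 ]
top housing_center 0.9 [498. 301.] [ 0.398 -0.522  0.02 ]
top housing_center 0.81 [456. 191.] [ 0.666 -0.427  0.02 ]
top housing_center 0.67 [418. 322.] [ 0.349 -0.328  0.02 ]
top fixture_seat 0.71 [213. 243.] [0.537 0.167 0.012]
top fixture_seat 0.25 [133. 234.] [0.559 0.366 0.012]
top connector 0.55 [229. 245.] [0.532 0.128 0.012]
top connector 0.35 [160. 241.] [0.541 0.298 0.012]
top feeler_tip 0.65 [300. 257.] [ 0.501 -0.047  0.07 ]
top clamp_hinge 0.62 [160. 241.] [0.538 0.283 0.062]
top clamp_end 0.82 [133. 233.] [0.541 0.295 0.2  ]
top spool 0.95 [288. 154.] [ 0.764 -0.012  0.   ]
top driver 0.68 [199. 166.] [0.732 0.21  0.   ]
top tray 0.74 [358. 168.] [ 0.726 -0.188  0.   ]
top tray 0.37 [384. 246.] [ 0.532 -0.25   0.   ]
side cam at [0.13768042 1.00005876 0.79740416]
side housing_center 0.91 [421. 193.] [ 0.39  -0.525  0.02 ]
side housing_center 0.89 [422. 232.] [ 0.344 -0.314  0.02 ]
side housing_center 0.8 [320. 191.] [ 0.665 -0.434  0.02 ]
side housing_center 0.62 
[... 448 characters left out ...]
 0.   ]
{'time_s': 1.0, 'qpos': array([-1.39459763e+00,  2.99880473e-01,  1.52098474e+00, -2.16551032e-06,
        1.32067861e+00, -6.66028345e-02]), 'joint_vel': array([ 7.79629422e-04, -1.18434059e-03, -5.73986157e-05,  4.36942871e-04,
        2.16271435e-05, -2.89868920e-04]), 'tau': array([ 9.20993261e-04, -5.31664038e+01, -3.52919090e+01,  7.07974937e-02,
        2.13094399e-02,  1.60564255e-06]), 'ee_pos': array([ 0.13222807, -0.5338707 ,  0.21946276]), 'eef_rot': array([3.14154406e+00, 5.34378880e-06, 2.42802070e-01]), 'force': array([-0.11620336, -0.55369481,  0.25542704]), 'moment': array([ 0.01797854,  0.05669656, -0.00428532]), 'grip_force': 0.0, 'grip_width': 0.09378095758510184}
```

View pics/top0.png

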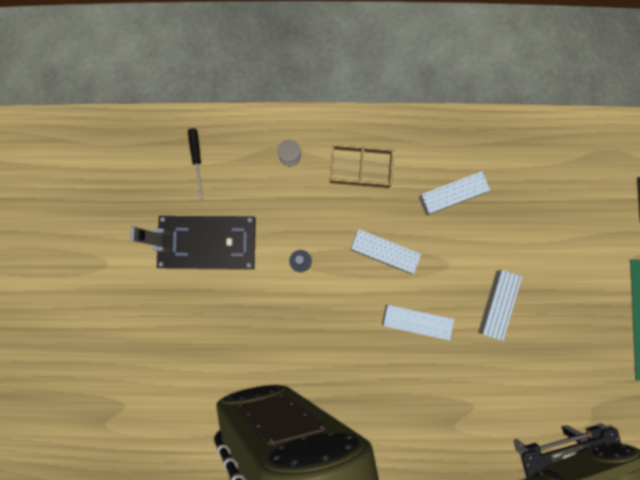

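View pics/side0.png

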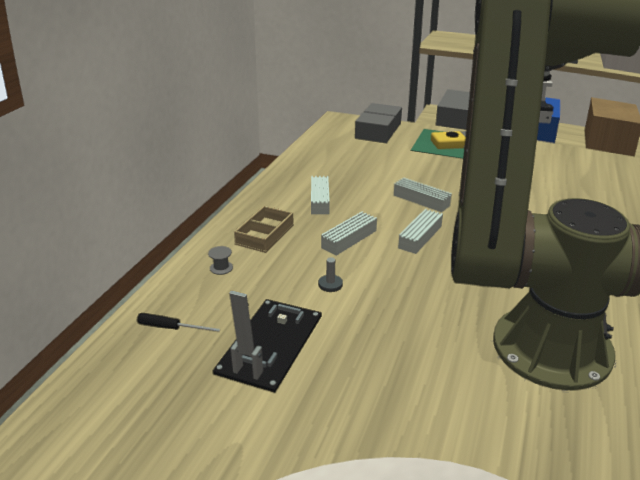

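```bash
python3 - <<'E'
from h import *
d=np.load("d_top.npy"); v,u=np.mgrid[0:480,0:640]
uv=np.c_[u.ravel(),v.ravel()]; P=cloud("top",uv.astype(float),d.ravel().astype(float)); ok=d.ravel()>0
def rect(c,r,z0,z1,name):
    m=ok&(np.hypot(*(P[:,:2]-c).T)<r)&(P[:,2]>z0)&(P[:,2]<z1); Q=P[m]
    if len(Q)<3: print(name,len(Q));return
    (x,y),(w,h),a=cv2.minAreaRect((Q[:,:2]*1000).astype(np.float32)); 
    ang=np.degrees(np.arctan2(*np.linalg.svd(Q[:,:2]-Q[:,:2].mean(0),full_matrices=False)[2][0][::-1]))
    print(name,len(Q),"rect",round(x,1),round(y,1),round(w,1),round(h,1),round(a,1),"mean",Q.mean(0).round(4),"axis deg",round(ang,2))
rect([.52,-.246],.1,.03,.06,"housing")
rect([.5,-.045],.03,.06,.09,"feeler")
rect([.54,.18],.16,.006,.018,"plate")
rect([.54,.29],.05,.03,.09,"hinge")
rect([.54,.3],.1,.1,.3,"arm")
rect([.536,.13],.025,.02,.035,"connector")
E
```

```text
housing 1448 rect 516.5 -249.6 161.0 50.7 68.4 mean [ 0.5163 -0.2493  0.0384] axis deg 68.42
feeler 58 rect 495.0 -44.7 16.5 18.6 1.5 mean [ 0.495  -0.045   0.0695] axis deg -86.13
plate 4791 rect 540.6 174.4 293.7 298.3 34.0 mean [0.5407 0.1821 0.0121] axis deg -89.8
hinge 218 rect 541.2 284.1 26.2 54.9 88.6 mean [0.54   0.2813 0.0673] axis deg 178.33
arm 332 rect 540.6 290.3 17.3 30.1 88.2 mean [0.5399 0.2886 0.1625] axis deg 178.39
connector 40 rect 536.9 126.9 20.0 13.6 4.3 mean [0.5384 0.1266 0.0262] axis deg -171.92
```

The top view shows the target housing at (386,252), the feeler at (300,260), the fixture at (205,243) with the connector at (229,242) and the clamp upright at (147,237). The side view agrees.

```bash
cat >> h.py <<'E'
def go(pos,yaw,cur=None):
    """shift (50 mm units) and turn in present tool axes to a tool-down pose; cur: commanded (pos,yaw), else measured"""
    if cur is None:
        o=ctrl.get_obs(); p=o["ee_pos"]; r=R.from_euler("xyz",o["eef_rot"])
    else: p=np.array(cur[0]); r=R.from_euler("xyz",[np.pi,0,cur[1]])
    g=R.from_euler("xyz",[np.pi,0,yaw])
    print("shift",np.round(r.inv().apply(np.array(pos)-p)/.05,3),"turn",np.round((r.inv()*g).as_rotvec(),3))
E
python3 - <<'E'
from h import *
go([.5165,-.2495,.12],1.194)
im=cv2.imread("pics/top0.png"); d=np.load("d_top.npy"); v,u=np.mgrid[205:280,140:265]
uv=np.c_[u.ravel(),v.ravel()]; P=cloud("top",uv.astype(float),d[205:280,140:265].ravel().astype(float))
c=im[205:280,140:265].reshape(-1,3).astype(int)
def rect(m,n):
    Q=P[m];print(n,m.sum(),cv2.minAreaRect((Q[:,:2]*1000).astype(np.float32)),Q.mean(0).round(4))
dark=(c.max(1)<70)
rect(dark&(abs(P[:,2]-.012)<.006)&(P[:,1]<.3),"plate")
rect((P[:,2]>.017)&(P[:,2]<.026)&(P[:,1]<.262)&~(c.max(1)>150),"locators")
E
```

```text
shift [ 8.827 -3.673  1.989] turn [ 0.     0.    -0.951]
plate 3930 ((540.64453125, 183.54779052734375), (123.3954849243164, 232.7598419189453), 0.1039377972483635) [0.5406 0.1844 0.0121]
locators 319 ((539.3994140625, 164.44203186035156), (195.3572235107422, 125.70498657226562), 88.92090606689453) [0.5392 0.1757 0.0208]
```

{"method": "move_arm", "body": {"targets": [[1, 0.8, -0.33, 0.1, 0, 0, -0.1], [1, 1.6, -0.67, 0.2, 0, 0, -0.2], [1, 2.4, -1.0, 0.3, 0, 0, -0.3], [1, 3.2, -1.33, 0.4, 0, 0, -0.4], [1, 4.0, -1.67, 0.5, 0, 0, -0.5], [1, 4.8, -2.0, 0.7, 0, 0, -0.6], [1, 5.6, -2.33, 1.0, 0, 0, -0.7], [1, 6.4, -2.67, 1.3, 0, 0, -0.8], [1, 7.2, -3.0, 1.6, 0, 0, -0.9], [1, 8.0, -3.33, 1.9, 0, 0, -0.951], [1, 8.827, -3.673, 1.989, 0, 0, -0.951], [1, 8.827, -3.673, 1.989, 0, 0, -0.951]]}}

```text
time_s: 2.2
ee_pos: [0.5191, -0.2462, 0.1189]
eef_rot: [-3.141, -0.001, 1.198]
force: [-1.1, 0.0, 0.9]
grip_width: 0.0936
grip_force: 0.0
```

```bash
python3 -c "
from h import *
go([.5165,-.2495,.0205],1.194)"
```

```text
shift [-0.081 -0.023  1.968] turn [-0.001 -0.001  0.004]
```

{"method": "move_arm", "body": {"targets": [[1, 0, 0, 0.6, 0, 0, 0], [1, 0, 0, 1.2, 0, 0, 0], [1, 0, 0, 1.7, 0, 0, 0], [1, 0, 0, 1.9, 0, 0, 0], [1, 0, 0, 1.98, 0, 0, 0], [1, 0, 0, 1.98, 0, 0, 0]]}}

```text
time_s: 2.8
ee_pos: [0.5167, -0.2498, 0.0216]
eef_rot: [3.141, 0.0, 1.194]
force: [0.4, -0.0, 0.3]
grip_width: 0.094
grip_force: 0.0
```

{"method": "move_arm", "body": {"targets": [[-1, 0, 0, 0, 0, 0, 0], [-1, 0, 0, 0, 0, 0, 0], [-1, 0, 0, 0, 0, 0, 0], [-1, 0, 0, 0, 0, 0, 0], [-1, 0, 0, 0, 0, 0, 0], [-1, 0, 0, 0, 0, 0, 0], [-1, 0, 0, 0, 0, 0, 0], [-1, 0, 0, 0, 0, 0, 0]], "grip_force": 30}}

```text
time_s: 3.6
ee_pos: [0.5165, -0.2495, 0.0211]
eef_rot: [3.142, -0.0, 1.194]
force: [0.1, -0.0, 1.5]
grip_width: 0.0498
grip_force: 30.0
```

```bash
python3 -c "
from h import *
go([.497,.003,.115],1.571,([.5165,-.2495,.021],1.194))"
```

```text
shift [ 4.552 -2.221 -1.88 ] turn [ 0.     0.    -0.377]
```

{"method": "move_arm", "body": {"targets": [[-1, 0, 0, -0.4, 0, 0, 0], [-1, 0, 0, -1.0, 0, 0, 0], [-1, 0, 0, -1.8, 0, 0, 0], [-1, 0, 0, -2.0, 0, 0, 0], [-1, 0, 0, -2.0, 0, 0, 0]]}}

```text
time_s: 4.1
ee_pos: [0.5169, -0.2497, 0.1217]
eef_rot: [3.139, 0.0, 1.194]
force: [-0.3, -0.4, -4.3]
grip_width: 0.0499
grip_force: 30.0
```

{"method": "move_arm", "body": {"targets": [[-1, 0.5, -0.24, 0, 0, 0, -0.05], [-1, 1.1, -0.54, 0, 0, 0, -0.1], [-1, 1.8, -0.88, 0, 0, 0, -0.16], [-1, 2.5, -1.22, 0, 0, 0, -0.22], [-1, 3.2, -1.56, 0, 0, 0, -0.28], [-1, 3.9, -1.9, 0, 0, 0, -0.33], [-1, 4.4, -2.15, 0, 0, 0, -0.377], [-1, 4.552, -2.221, 0.1, 0, 0, -0.377], [-1, 4.552, -2.221, 0.12, 0, 0, -0.377], [-1, 4.552, -2.221, 0.12, 0, 0, -0.377], [-1, 4.552, -2.221, 0.12, 0, 0, -0.377]]}}

```text
time_s: 5.2
ee_pos: [0.497, 0.0019, 0.1145]
eef_rot: [-3.141, 0.0, 1.569]
force: [-0.3, -0.2, -2.8]
grip_width: 0.0499
grip_force: 30.0
```

```bash
python3 - <<'E'
from h import *
print(ctrl.get_obs()["ee_pos"],ctrl.get_obs()["force"])
im,d=shot("top","top1"); np.save("d1.npy",d)
o=ctrl.get_obs()["ee_pos"]
v,u=np.mgrid[0:480,0:640]; P=cloud("top",np.c_[u.ravel(),v.ravel()].astype(float),d.ravel().astype(float))
m=(d.ravel()>0)&(abs(P[:,2]-o[2]-.019)<.008)&(abs(P[:,0]-.497)<.04)&(abs(P[:,1])<.1)
print(m.sum(),cv2.minAreaRect((P[m,:2]*1000).astype(np.float32)),P[m].mean(0),P[m][:,1].min(),P[m][:,1].max())
c=im[205:320,140:480]; cv2.imwrite("pics/c1.png",cv2.resize(c,None,fx=2.3,fy=2.3)[:,:,::-1])
for s in("top","side"):
    if s=="side": shot("side","side1")
    for x in("housing_center","feeler_tip"):
        for r in ctrl.tip_of(s,x)[:2]:
            print(s,x,round(r["score"],2),r["point"],atz(s,r["point"],o[2] if x[0]=="h" else .07)[0])
E
```

```text
[0.49698009 0.00192428 0.11448389] [-0.3148589  -0.24802634 -2.79561678]
293 ((497.1272888183594, -62.57590866088867), (30.26020622253418, 48.3001708984375), 89.78668975830078) [ 0.49652623 -0.06416074  0.13174585] -0.07771855900699014 -0.047364170862223214
top housing_center 0.86 [417.3, 321.2] [ 0.35720771 -0.3072619   0.11470826]
top housing_center 0.77 [496.6, 303.7] [ 0.39499392 -0.48503044  0.11470826]
top feeler_tip 0.38 [302.5, 258.9] [ 0.49639382 -0.05276952  0.07      ]
side housing_center 0.95 [324.5, 255.7] [0.48915601 0.01444684 0.11470826]
side housing_center 0.73 [423.8, 227.2] [ 0.31892933 -0.17579788  0.11470826]
side feeler_tip 0.78 [328.4, 261.0] [ 0.49692761 -0.03314322  0.07      ]
```

View pics/side1.png

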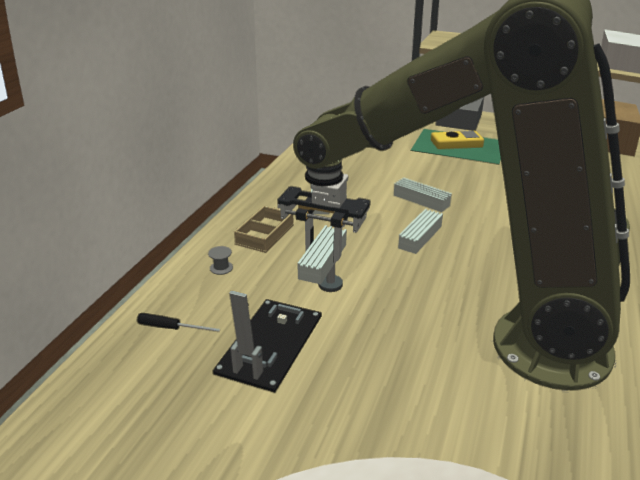

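The held housing hangs over the feeler (pin at (330,270)), aligned with TCP; now lowering gently.

{"method": "move_arm", "body": {"targets": [[-1, 0, 0, 0.15, 0, 0, 0], [-1, 0, 0, 0.35, 0, 0, 0], [-1, 0, 0, 0.5, 0, 0, 0], [-1, 0, 0, 0.58, 0, 0, 0], [-1, 0, 0, 0.58, 0, 0, 0], [-1, 0, 0, 0.58, 0, 0, 0]]}}

```text
time_s: 6.1
ee_pos: [0.4971, 0.003, 0.086]
eef_rot: [3.142, -0.0, 1.571]
force: [0.2, -0.0, -2.7]
grip_width: 0.0499
grip_force: 30.0
```

{"method": "move_arm", "body": {"targets": [[-1, 0, 0, 0.02, 0, 0, 0], [-1, 0, 0, 0.04, 0, 0, 0], [-1, 0, 0, 0.06, 0, 0, 0], [-1, 0, 0, 0.06, 0, 0, 0]]}}

```text
time_s: 6.5
ee_pos: [0.497, 0.003, 0.0829]
eef_rot: [-3.142, -0.0, 1.571]
force: [0.7, 0.9, -2.3]
grip_width: 0.0501
grip_force: 30.0
```

{"method": "move_arm", "body": {"targets": [[-1, 0, 0, 0.01, 0, 0, 0], [-1, 0, 0, 0.02, 0, 0, 0], [-1, 0, 0, 0.02, 0, 0, 0]]}}

```text
time_s: 6.8
ee_pos: [0.497, 0.003, 0.0819]
eef_rot: [-3.142, -0.0, 1.571]
force: [-0.3, -0.3, -1.4]
grip_width: 0.0499
grip_force: 30.0
```

```bash
python3 -c "
from h import *
o=ctrl.get_obs();print(o['ee_pos'],o['force'],o['moment'],o['eef_rot'])"
```

```text
[0.4970097  0.00302192 0.08194066] [-0.26480695 -0.3363281  -1.40280893] [-0.07232485 -0.09849337 -0.01907208] [-3.14154702e+00 -3.53247734e-05  1.57077662e+00]
```

{"method": "move_arm", "body": {"targets": [[-1, 0, 0, 0.01, 0, 0, 0], [-1, 0, 0, 0.02, 0, 0, 0], [-1, 0, 0, 0.02, 0, 0, 0], [-1, 0, 0, 0.02, 0, 0, 0]]}}

```text
time_s: 7.2
ee_pos: [0.497, 0.003, 0.081]
eef_rot: [-3.142, 0.0, 1.571]
force: [-0.2, 0.7, -2.6]
grip_width: 0.0496
grip_force: 30.0
```

```bash
python3 -c "
from h import *
o=ctrl.get_obs();print(o['ee_pos'],o['force'],o['moment'],o['eef_rot'])"
```

```text
[0.49701503 0.00301551 0.08097712] [-0.1731413   0.68259823 -2.56987688] [-0.04801095 -0.12727263  0.0124944 ] [-3.14155759e+00  7.46627816e-06  1.57083484e+00]
```

{"method": "move_arm", "body": {"targets": [[-1, 0, 0, 0.02, 0, 0, 0], [-1, 0, 0, 0.04, 0, 0, 0], [-1, 0, 0, 0.04, 0, 0, 0], [-1, 0, 0, 0.04, 0, 0, 0]]}}

```text
time_s: 7.6
ee_pos: [0.497, 0.003, 0.079]
eef_rot: [-3.142, -0.0, 1.571]
force: [0.3, -0.2, -2.7]
grip_width: 0.0495
grip_force: 30.0
```

```bash
python3 -c "
from h import *
o=ctrl.get_obs();print(o['ee_pos'],o['force'],o['moment'],o['eef_rot'])"
```

```text
[0.49700779 0.00302389 0.07897986] [ 0.32736094 -0.17353084 -2.74103859] [-0.05101557 -0.05323366  0.02834464] [-3.14154597e+00 -1.54451116e-05  1.57080611e+00]
```

Already 4 mm past the blocked depth with no force: the end seems open. On to the ceiling.

{"method": "move_arm", "body": {"targets": [[-1, 0, 0, 0.03, 0, 0, 0], [-1, 0, 0, 0.06, 0, 0, 0], [-1, 0, 0, 0.09, 0, 0, 0], [-1, 0, 0, 0.12, 0, 0, 0], [-1, 0, 0, 0.13, 0, 0, 0], [-1, 0, 0, 0.13, 0, 0, 0]]}}

```text
time_s: 8.2
ee_pos: [0.497, 0.003, 0.0724]
eef_rot: [-3.141, -0.0, 1.571]
force: [-0.7, 1.1, -3.8]
grip_width: 0.0496
grip_force: 30.0
```

{"method": "move_arm", "body": {"targets": [[-1, 0, 0, 0.01, 0, 0, 0], [-1, 0, 0, 0.02, 0, 0, 0], [-1, 0, 0, 0.03, 0, 0, 0], [-1, 0, 0, 0.03, 0, 0, 0]]}}

```text
time_s: 8.6
ee_pos: [0.497, 0.003, 0.071]
eef_rot: [3.142, -0.0, 1.571]
force: [-0.8, -0.8, -2.3]
grip_width: 0.0501
grip_force: 30.0
```

```bash
python3 -c "
from h import *
o=ctrl.get_obs();print(o['ee_pos'],o['force'],o['moment'],o['eef_rot'])"
```

```text
[0.497022   0.00301694 0.07103405] [-0.76073536 -0.76124268 -2.27294605] [-0.05276475 -0.05548569  0.06291331] [ 3.14156673e+00 -2.17809896e-05  1.57080185e+00]
```

{"method": "move_arm", "body": {"targets": [[-1, 0, 0, 0.01, 0, 0, 0], [-1, 0, 0, 0.02, 0, 0, 0], [-1, 0, 0, 0.02, 0, 0, 0]]}}

```text
time_s: 8.9
ee_pos: [0.4971, 0.0031, 0.0706]
eef_rot: [3.141, -0.0, 1.571]
force: [-3.3, 0.8, 6.7]
grip_width: 0.0497
grip_force: 30.0
```

```bash
python3 -c "
from h import *
o=ctrl.get_obs();print(o['ee_pos'],o['force'],o['moment'],o['eef_rot'])"
```

```text
[0.49714721 0.00306584 0.07059187] [-3.34990052  0.77975121  6.73875576] [-0.12675657  0.6497358  -0.19616697] [ 3.14114177e+00 -7.90868000e-06  1.57074945e+00]
```

Contact at the ceiling depth (TCP 0.0706 vs 0.0711 expected for open): this end is open, no turn needed. Lifting off and locating the seat finely.

{"method": "move_arm", "body": {"targets": [[-1, 0, 0, -0.2, 0, 0, 0], [-1, 0, 0, -0.6, 0, 0, 0], [-1, 0, 0, -1.0, 0, 0, 0], [-1, 0, 0, -1.2, 0, 0, 0], [-1, 0, 0, -1.2, 0, 0, 0]]}}

```text
time_s: 9.4
ee_pos: [0.4976, 0.003, 0.1313]
eef_rot: [3.139, 0.0, 1.571]
force: [-0.2, 0.1, -4.2]
grip_width: 0.0497
grip_force: 30.0
```

```bash
python3 - <<'E'
from h import *
im=cv2.imread("pics/top0.png"); f=7; u0,v0=150,205
c=cv2.resize(im[v0:280,u0:262],None,fx=f,fy=f,interpolation=cv2.INTER_CUBIC)
def rectpts(c0,w,l,z,yaw=0):
    q=np.array([[-w,-l],[w,-l],[w,l],[-w,l]])/2; a=R.from_euler('z',yaw).as_matrix()[:2,:2]
    return np.c_[q@a.T+c0,np.full(4,z)]
def draw(P,col):
    p=(proj("top",P)-[u0,v0]+.5)*f; cv2.polylines(c,[np.round(p).astype(int)],True,col,1)
draw(rectpts([.5395,.175],.055,.165,.022),(0,255,0))
draw(rectpts([.5395,.127],.016,.012,.026),(0,0,255))
draw(rectpts([.5395,.1835],.13,.24,.012),(255,255,0))
cv2.imwrite("pics/fix.png",c)
E
```

```text
(no output)
```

View pics/fix.png

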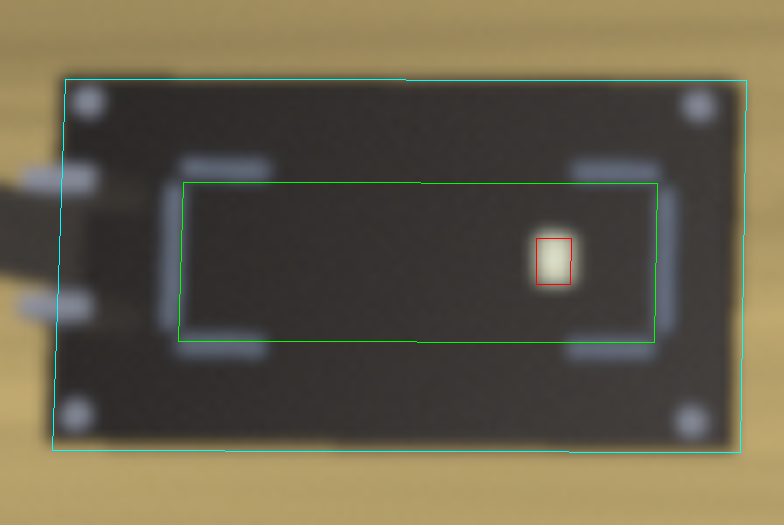

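The overlay matches to about 1 mm: locators centred about 3 px above the drawn rectangle, connector at (554,260). Seat ≈ (0.5402, 0.175), yaw ≈ -0.004.

```bash
python3 -c "
from h import *
go([.5402,.175,.09],1.567,([.497,.003,.1305],1.571))"
```

```text
shift [3.44  0.865 0.81 ] turn [ 0.    -0.     0.004]
```

{"method": "move_arm", "body": {"targets": [[-1, 0.4, -0.1, 0, 0, 0, 0], [-1, 1.0, -0.25, 0, 0, 0, 0], [-1, 1.7, -0.42, 0, 0, 0, 0], [-1, 2.4, -0.6, 0, 0, 0, 0], [-1, 3.0, -0.75, 0.1, 0, 0, 0], [-1, 3.35, -0.84, 0.4, 0, 0, 0.004], [-1, 3.44, -0.864, 0.7, 0, 0, 0.004], [-1, 3.44, -0.864, 0.81, 0, 0, 0.004], [-1, 3.44, -0.864, 0.81, 0, 0, 0.004], [-1, 3.44, -0.864, 0.81, 0, 0, 0.004]]}}

```text
time_s: 10.4
ee_pos: [0.4541, 0.1746, 0.0897]
eef_rot: [3.141, 0.0, 1.566]
force: [0.3, -0.1, -3.4]
grip_width: 0.0496
grip_force: 30.0
```

```bash
cat > m.py <<'E'
from h import *
import sys
o=ctrl.get_obs(); e=o["ee_pos"]; print(e,o["eef_rot"],o["force"])
im,d=shot("top",sys.argv[1]); shot("side",sys.argv[1]+"s")
v,u=np.mgrid[0:480,0:640]; P=cloud("top",np.c_[u.ravel(),v.ravel()].astype(float),d.ravel().astype(float))
m=(d.ravel()>0)&(abs(P[:,2]-e[2]-.019)<.012)&(abs(P[:,0]-e[0])<.04)&(abs(P[:,1]-e[1])<.1)&(abs(P[:,1]-e[1])>.045)
for s in(-1,1):
    q=P[m&(s*(P[:,1]-e[1])>0)]
    if len(q)>20: print(s,len(q),q.min(0),q.max(0),q.mean(0),cv2.minAreaRect((q[:,:2]*1000).astype(np.float32)))
# side depth overlay
E
python3 m.py top2
```

```text
[0.45409315 0.17458002 0.08974233] [3.14146323e+00 2.39064515e-05 1.56615293e+00] [ 0.34332226 -0.07859098 -3.44938456]
-1 375 [0.42906944 0.09449402 0.09680729] [0.47801203 0.12954084 0.11418056] [0.45352916 0.11158677 0.10690429] ((453.5391845703125, 112.0177993774414), (35.04241180419922, 48.94493103027344), 89.99061584472656)
```

I sent that y sign wrong (harmless, held high); correcting.

{"method": "move_arm", "body": {"targets": [[-1, 0, 0.3, 0, 0, 0, 0], [-1, 0, 0.8, 0, 0, 0, 0], [-1, 0, 1.3, 0, 0, 0, 0], [-1, 0, 1.6, 0, 0, 0, 0], [-1, 0, 1.729, 0, 0, 0, 0], [-1, 0, 1.729, 0, 0, 0, 0], [-1, 0, 1.729, 0, 0, 0, 0]]}}

```text
time_s: 11.2
ee_pos: [0.5397, 0.1746, 0.0895]
eef_rot: [-3.141, 0.0, 1.567]
force: [0.0, 0.5, -3.0]
grip_width: 0.05
grip_force: 30.0
```

```bash
python3 m.py top3; python3 - <<'E'
import cv2
a=cv2.imread("pics/top3.png")[190:290,130:280]; b=cv2.imread("pics/top3s.png")[230:390,190:390]
a=cv2.resize(a,(480,320)); 
cv2.imwrite("pics/v3.png",cv2.resize(b,(750,600),interpolation=cv2.INTER_CUBIC))
E
```

```text
[0.5396874  0.17455873 0.08953981] [-3.14120944e+00  6.91757915e-05  1.56675655e+00] [ 0.02321663  0.45930966 -3.02709491]
-1 364 [0.51342131 0.09462251 0.09674189] [0.5635948  0.12954436 0.11544386] [0.53867322 0.11152936 0.10704373] ((538.4818115234375, 112.15092468261719), (50.22379684448242, 34.87384033203125), 0.2575342357158661)
```

View pics/v3.png

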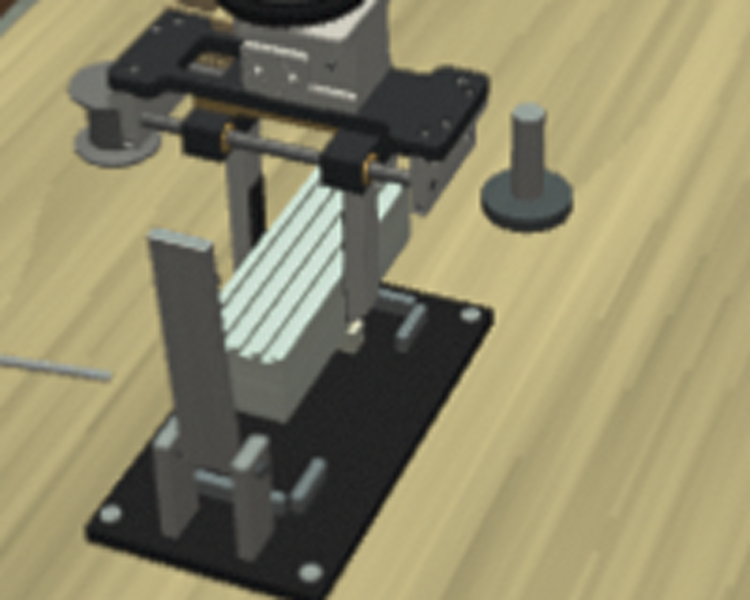

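The housing hangs level over the seat, connector (355,335) in line beneath its far end. Nudging +1 mm in x and lowering in steps.

{"method": "move_arm", "body": {"targets": [[-1, 0, 0.02, 0.2, 0, 0, 0], [-1, 0, 0.02, 0.5, 0, 0, 0], [-1, 0, 0.02, 0.7, 0, 0, 0], [-1, 0, 0.02, 0.8, 0, 0, 0], [-1, 0, 0.02, 0.85, 0, 0, 0], [-1, 0, 0.02, 0.88, 0, 0, 0], [-1, 0, 0.02, 0.88, 0, 0, 0]]}}

```text
time_s: 12.0
ee_pos: [0.5414, 0.1747, 0.0456]
eef_rot: [3.141, -0.0, 1.567]
force: [0.3, -0.3, -3.0]
grip_width: 0.0498
grip_force: 30.0
```

{"method": "move_arm", "body": {"targets": [[-1, 0, 0, 0.02, 0, 0, 0], [-1, 0, 0, 0.04, 0, 0, 0], [-1, 0, 0, 0.06, 0, 0, 0], [-1, 0, 0, 0.08, 0, 0, 0], [-1, 0, 0, 0.08, 0, 0, 0]]}}

```text
time_s: 12.5
ee_pos: [0.5412, 0.1747, 0.0414]
eef_rot: [-3.141, 0.0, 1.567]
force: [-0.3, 0.3, -3.3]
grip_width: 0.0497
grip_force: 30.0
```

In between the locators with no force; carry on.

{"method": "move_arm", "body": {"targets": [[-1, 0, 0, 0.03, 0, 0, 0], [-1, 0, 0, 0.06, 0, 0, 0], [-1, 0, 0, 0.09, 0, 0, 0], [-1, 0, 0, 0.11, 0, 0, 0], [-1, 0, 0, 0.13, 0, 0, 0], [-1, 0, 0, 0.14, 0, 0, 0], [-1, 0, 0, 0.14, 0, 0, 0]]}}

```text
time_s: 13.2
ee_pos: [0.5412, 0.1746, 0.0344]
eef_rot: [-3.142, 0.0, 1.567]
force: [-0.7, 0.3, -2.4]
grip_width: 0.0495
grip_force: 30.0
```

{"method": "move_arm", "body": {"targets": [[-1, 0, 0, 0.015, 0, 0, 0], [-1, 0, 0, 0.025, 0, 0, 0], [-1, 0, 0, 0.025, 0, 0, 0]]}}

```text
time_s: 13.5
ee_pos: [0.5413, 0.1746, 0.0334]
eef_rot: [3.141, -0.0, 1.567]
force: [-0.1, -0.6, -1.2]
grip_width: 0.0503
grip_force: 30.0
```

{"method": "move_arm", "body": {"targets": [[-1, 0, 0, 0.01, 0, 0, 0], [0.4, 0, 0, 0.01, 0, 0, 0], [0.4, 0, 0, 0.01, 0, 0, 0], [0.4, 0, 0, 0.01, 0, 0, 0], [0.4, 0, 0, 0.01, 0, 0, 0], [0.4, 0, 0, 0.01, 0, 0, 0]]}}

```text
time_s: 14.1
ee_pos: [0.5413, 0.1747, 0.0328]
eef_rot: [3.142, -0.0, 1.567]
force: [0.0, -0.3, -0.8]
grip_width: 0.066
grip_force: 0.0
```

{"method": "move_arm", "body": {"targets": [[0.4, 0, 0, -0.3, 0, 0, 0], [0.4, 0, 0, -0.8, 0, 0, 0], [0.4, 0, 0, -1.5, 0, 0, 0], [0.4, 0, 0, -2.3, 0, 0, 0], [0.4, -0.5, 0, -3.2, 0, 0, 0], [-1, -1.2, 0, -4.0, 0, 0, 0], [-1, -2.0, 0, -4.8, 0, 0, 0], [-1, -2.0, 0, -4.8, 0, 0, 0]]}}

```text
time_s: 14.9
ee_pos: [0.5416, 0.0722, 0.2782]
eef_rot: [3.134, -0.0, 1.565]
force: [-0.2, 0.5, -1.2]
grip_width: 0.0451
grip_force: 0.0
```

```bash
python3 - <<'E'
from h import *
o=ctrl.get_obs(); print(o["ee_pos"],o["eef_rot"],o["qpos"])
im,d=shot("top","top4"); 
v,u=np.mgrid[0:480,0:640]; P=cloud("top",np.c_[u.ravel(),v.ravel()].astype(float),d.ravel().astype(float)); ok=d.ravel()>0
m=ok&(abs(P[:,2]-.05)<.009)&(abs(P[:,0]-.54)<.035)&(P[:,1]>.085)&(P[:,1]<.262)
q=P[m]; print("housing",len(q),cv2.minAreaRect((q[:,:2]*1000).astype(np.float32)),q.mean(0))
A=np.c_[q[:,:2],np.ones(len(q))]; print("slope",np.linalg.lstsq(A,q[:,2],rcond=None)[0])
a=ok&(P[:,2]>.08)&(P[:,2]<.24)&(abs(P[:,0]-.54)<.03)&(abs(P[:,1]-.29)<.05); 
if a.sum(): q=P[a]; print("arm",len(q),q.min(0),q.max(0),q.mean(0)); 
for s in("top","side"):
    if s=="side": shot(s,"side4")
    for r in ctrl.tip_of(s,"clamp_end")[:2]+ctrl.tip_of(s,"clamp_hinge")[:2]: print(s,r["score"],r["point"],atz(s,r["point"],.2)[0],atz(s,r["point"],.062)[0])
E
```

```text
[0.54155701 0.07221343 0.27824752] [ 3.13429392e+00 -1.55000108e-04  1.56453051e+00] [ 6.56961945e-02  2.49109345e-01  1.44909690e+00 -3.73562896e-04
  1.43609543e+00  7.20113925e-02]
housing 257 ((533.1597290039062, 208.2879638671875), (35.073604583740234, 57.7199821472168), 0.37661415338516235) [0.53039426 0.21357183 0.05009884]
slope [ 0.01287307 -0.00932656  0.04526293]
arm 321 [0.52562009 0.28221242 0.09368209] [0.55578113 0.29995918 0.20658545] [0.53976715 0.28880424 0.16483967]
top 0.61 [132.5, 231.3] [0.5451941  0.29524056 0.2       ] [0.56052805 0.34824058 0.062     ]
side 0.57 [231.2, 293.4] [0.55144413 0.30105057 0.2       ] [0.64702329 0.1395801  0.062     ]
side 0.59 [245.3, 353.1] [0.46448061 0.4244142  0.2       ] [0.53997125 0.29144065 0.062     ]
```

View pics/side4.png

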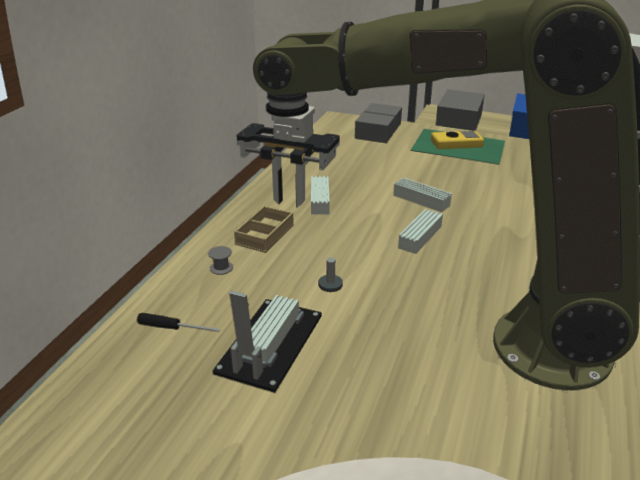

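The housing sits flat between the locators (272,322), released, clamp still upright. Now the fingers go over and behind the clamp arm.

{"method": "move_arm", "body": {"targets": [[-1, 0.6, 0, 0, 0, 0, 0], [-1, 1.4, 0, 0, 0, 0, 0], [-1, 2.2, 0, 0, 0, 0, 0], [-1, 3.0, 0, 0, 0, 0, 0], [-1, 3.8, 0, 0, 0, 0, 0], [-1, 4.6, -0.02, 0, 0, 0, 0], [-1, 5.2, -0.02, 0, 0, 0, 0], [-1, 5.3, -0.02, 0, 0, 0, 0], [-1, 5.3, -0.02, 0.5, 0, 0, 0], [-1, 5.3, -0.02, 1.1, 0, 0, 0], [-1, 5.3, -0.02, 1.45, 0, 0, 0], [-1, 5.3, -0.02, 1.45, 0, 0, 0]]}}

```text
time_s: 16.4
ee_pos: [0.5397, 0.339, 0.1968]
eef_rot: [-3.137, 0.003, 1.567]
force: [-0.1, 0.5, -0.1]
grip_width: 0.0002
grip_force: 0.0
```

```bash
python3 - <<'E'
from h import *
o=ctrl.get_obs(); e=o["ee_pos"]; print(e,o["eef_rot"],o["force"],o["grip_width"])
for th in [1.75,1.6,1.45,1.3,1.15,1.0,.85,.7,.55,.4,.3,.2,.1,.05,0]:
    c,s=np.cos(th),np.sin(th); y=.285-.125*c+.0045*s+.008; z=.062+.125*s+.0045*c+.014
    print(th,round(y,4),round(z,4),"x",round((y-e[1])/.05,2),"z",round((e[2]-z)/.05,2))
shot("side","side5")
im=cv2.imread("pics/side5.png")[200:400,150:400]; cv2.imwrite("pics/v5.png",cv2.resize(im,None,fx=3,fy=3))
E
```

```text
[0.53969882 0.33900775 0.19679409] [-3.13650325e+00  2.90893238e-03  1.56709890e+00] [-0.09862711  0.54224741 -0.06022056] 0.00023680477778222634
1.75 0.3197 0.1982 x -0.39 z -0.03
1.6 0.3011 0.2008 x -0.76 z -0.08
1.45 0.2824 0.2006 x -1.13 z -0.08
1.3 0.2639 0.1976 x -1.5 z -0.02
1.15 0.246 0.1919 x -1.86 z 0.1
1.0 0.2292 0.1836 x -2.2 z 0.26
0.85 0.2139 0.1729 x -2.5 z 0.48
0.7 0.2003 0.16 x -2.77 z 0.74
0.55 0.1888 0.1452 x -3.0 z 1.03
0.4 0.1796 0.1288 x -3.19 z 1.36
0.3 0.1749 0.1172 x -3.28 z 1.59
0.2 0.1714 0.1052 x -3.35 z 1.83
0.1 0.1691 0.093 x -3.4 z 2.08
0.05 0.1684 0.0867 x -3.41 z 2.2
0 0.168 0.0805 x -3.42 z 2.33
```

View pics/v5.png

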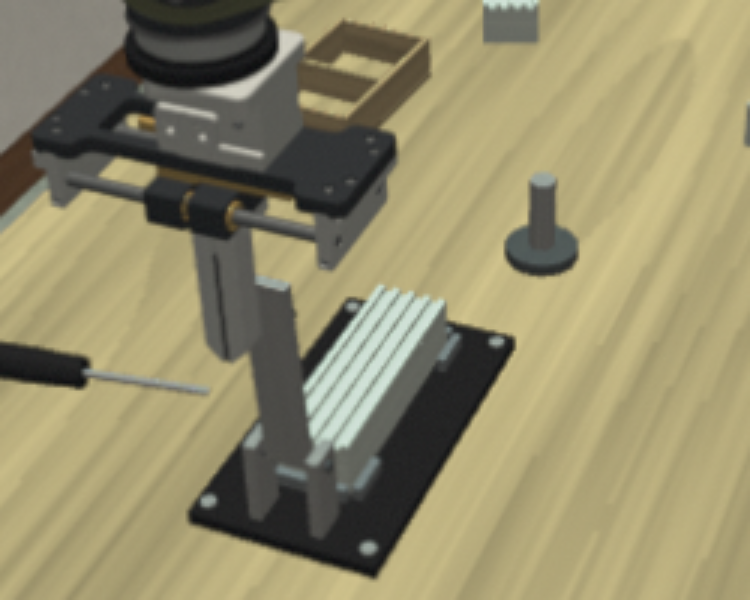

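Closed fingers stand behind the arm (225,345 vs arm 275,350). Swinging it over along the arc.

{"method": "move_arm", "body": {"targets": [[-1, -0.39, 0, -0.03, 0, 0, 0], [-1, -0.76, 0, -0.08, 0, 0, 0], [-1, -1.13, 0, -0.08, 0, 0, 0], [-1, -1.5, 0, -0.02, 0, 0, 0], [-1, -1.86, 0, 0.1, 0, 0, 0], [-1, -2.2, 0, 0.26, 0, 0, 0], [-1, -2.5, 0, 0.48, 0, 0, 0], [-1, -2.77, 0, 0.74, 0, 0, 0], [-1, -3.0, 0, 1.03, 0, 0, 0], [-1, -3.0, 0, 1.03, 0, 0, 0]]}}

```text
time_s: 17.45
ee_pos: [0.5398, 0.1877, 0.1478]
eef_rot: [-3.14, 0.001, 1.565]
force: [0.3, 0.2, -0.3]
grip_width: 0.0007
grip_force: 0.0
```

```bash
python3 - <<'E'
from h import *
o=ctrl.get_obs(); print(o["ee_pos"],o["force"])
shot("side","side6")
im=cv2.imread("pics/side6.png")[200:400,150:400]; cv2.imwrite("pics/v6.png",cv2.resize(im,None,fx=3,fy=3))
E
```

```text
[0.53980593 0.18770116 0.14781841] [ 0.3188479   0.20460696 -0.30493318]
```

View pics/v6.png

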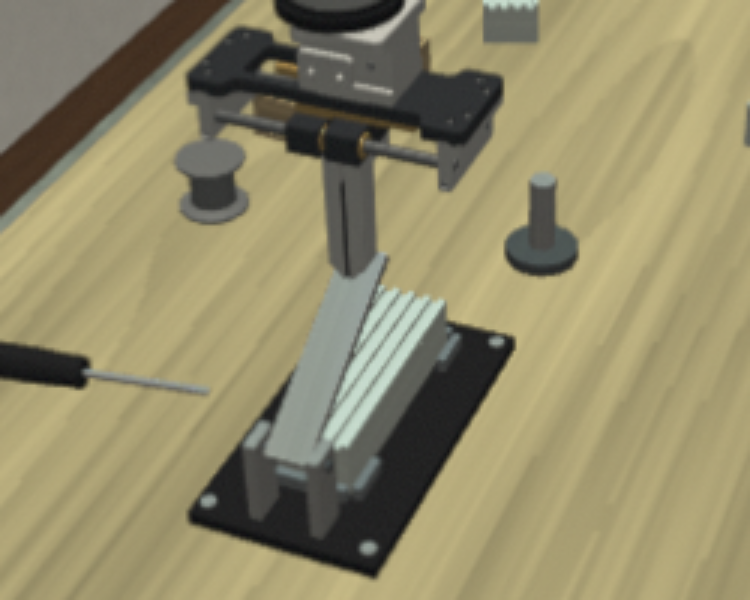

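Arm is well over, under the fingertips (350,275). Continue down slowly.

{"method": "move_arm", "body": {"targets": [[-1, -0.1, 0, 0.15, 0, 0, 0], [-1, -0.19, 0, 0.35, 0, 0, 0], [-1, -0.28, 0, 0.6, 0, 0, 0], [-1, -0.35, 0, 0.84, 0, 0, 0], [-1, -0.4, 0, 1.05, 0, 0, 0], [-1, -0.41, 0, 1.17, 0, 0, 0], [-1, -0.42, 0, 1.24, 0, 0, 0], [-1, -0.42, 0, 1.27, 0, 0, 0], [-1, -0.42, 0, 1.27, 0, 0, 0]]}}

```text
time_s: 18.4
ee_pos: [0.5403, 0.1688, 0.0853]
eef_rot: [3.141, -0.0, 1.567]
force: [0.4, 0.4, 0.6]
grip_width: 0.0004
grip_force: 0.0
```

{"method": "move_arm", "body": {"targets": [[-1, 0, 0, 0.01, 0, 0, 0], [-1, 0, 0, 0.02, 0, 0, 0], [-1, 0, 0, 0.03, 0, 0, 0], [-1, 0, 0, 0.03, 0, 0, 0]]}}

```text
time_s: 18.8
ee_pos: [0.5403, 0.1687, 0.0838]
eef_rot: [3.141, -0.0, 1.567]
force: [-0.5, 0.0, -0.7]
grip_width: 0.0003
grip_force: 0.1
```

{"method": "move_arm", "body": {"targets": [[-1, 0, 0, 0.02, 0, 0, 0], [-1, 0, 0, 0.04, 0, 0, 0], [-1, 0, 0, 0.05, 0, 0, 0], [-1, 0, 0, 0.05, 0, 0, 0]]}}

```text
time_s: 19.2
ee_pos: [0.5402, 0.1687, 0.0812]
eef_rot: [-3.141, 0.0, 1.567]
force: [-0.3, -0.5, 0.8]
grip_width: 0.0004
grip_force: 0.0
```

{"method": "move_arm", "body": {"targets": [[-1, 0, 0, 0.01, 0, 0, 0], [-1, 0, 0, 0.02, 0, 0, 0], [-1, 0, 0, 0.02, 0, 0, 0]]}}

```text
time_s: 19.5
ee_pos: [0.5402, 0.1686, 0.0803]
eef_rot: [-3.142, 0.0, 1.567]
force: [0.1, 1.3, 1.4]
grip_width: 0.0005
grip_force: 0.6
```

{"method": "move_arm", "body": {"targets": [[-1, 0, 0, 0.005, 0, 0, 0], [-1, 0, 0, 0.01, 0, 0, 0], [-1, 0, 0, 0.01, 0, 0, 0]]}}

```text
time_s: 19.8
ee_pos: [0.5403, 0.1687, 0.0802]
eef_rot: [3.141, -0.0, 1.567]
force: [-4.1, -1.1, 7.8]
grip_width: 0.0005
grip_force: 3.5
```

{"method": "move_arm", "body": {"targets": [[-1, 0, 0, 0.005, 0, 0, 0], [-1, 0, 0, 0.01, 0, 0, 0], [-1, 0, 0, 0.01, 0, 0, 0]]}}

```text
time_s: 20.1
ee_pos: [0.5403, 0.1687, 0.0802]
eef_rot: [3.141, -0.0, 1.567]
force: [-4.5, -1.8, 11.7]
grip_width: 0.0006
grip_force: 5.9
```

Firm contact at the closed height. Backing off and checking.

{"method": "move_arm", "body": {"targets": [[-1, 0, 0, -0.2, 0, 0, 0], [-1, 0, 0, -0.8, 0, 0, 0], [-1, 0, 0, -1.6, 0, 0, 0], [-1, 0, 0, -2.4, 0, 0, 0], [-1, -0.8, 0, -2.8, 0, 0, 0], [-1, -1.6, 0, -3.0, 0, 0, 0], [-1, -2.4, 0, -3.0, 0, 0, 0], [-1, -3.2, 0, -3.0, 0, 0, 0], [-1, -4.0, 0, -3.0, 0, 0, 0], [-1, -4.0, 0, -3.0, 0, 0, 0]]}}

```text
time_s: 21.1
ee_pos: [0.5393, -0.035, 0.2296]
eef_rot: [3.141, 0.001, 1.563]
force: [0.4, 0.8, 1.1]
grip_width: 0.0007
grip_force: 0.0
```

```bash
python3 - <<'E'
from h import *
im,d=shot("top","top7"); shot("side","side7")
b=cv2.imread("pics/side7.png")[240:400,190:390]; cv2.imwrite("pics/v7.png",cv2.resize(b,(750,600),interpolation=cv2.INTER_CUBIC))
v,u=np.mgrid[0:480,0:640]; P=cloud("top",np.c_[u.ravel(),v.ravel()].astype(float),d.ravel().astype(float)); ok=d.ravel()>0
for n,y0,y1 in(("arm -y",.15,.19),("arm +y",.22,.265)):
    q=P[ok&(abs(P[:,0]-.54)<.011)&(P[:,1]>y0)&(P[:,1]<y1)]; print(n,len(q),q.mean(0))
q=P[ok&(abs(P[:,2]-.05)<.006)&(abs(P[:,0]-.54)<.035)&(P[:,1]>.085)&(P[:,1]<.262)]; print("housing",len(q),cv2.minAreaRect((q[:,:2]*1000).astype(np.float32)),q.min(0),q.max(0))
E
```

```text
arm -y 154 [0.54009389 0.16997848 0.06595636]
arm +y 169 [0.53978052 0.24277971 0.06644325]
housing 693 ((540.4901123046875, 179.1656494140625), (50.31927490234375, 149.00755310058594), 0.128959521651268) [0.51533429 0.10471665 0.04401605] [0.56580897 0.25371496 0.05598817]
```

View pics/v7.png

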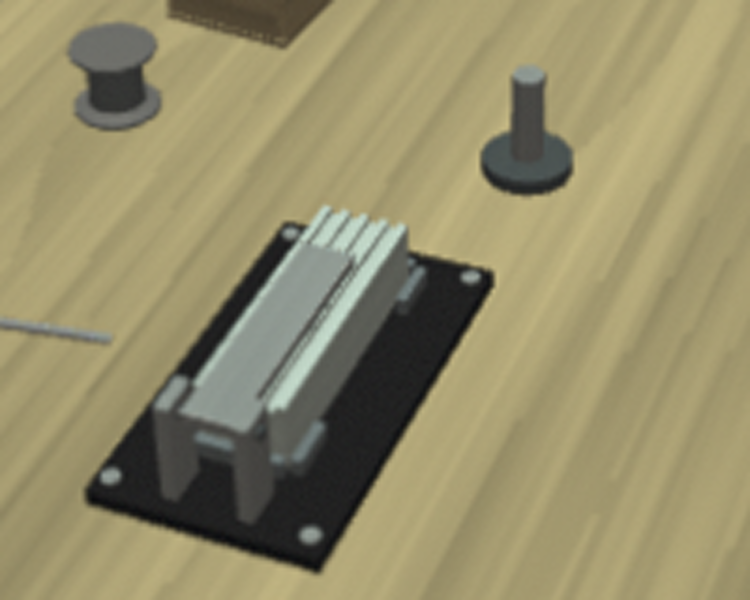

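The clamp lies flat on the seated housing (arm from (350,255) to (220,415)), level to 0.5 mm; handing in.

```bash
python3 -c "
from h import *
print(ctrl.hand_in())"
```

```text
the job is handed in; nothing more can be done
None
```

The job is handed in, verdict not shown: the housing end felt open on the pin (no turn needed), the housing is fully seated with that end over the connector, and the clamp is closed flat on it.

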